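# Secure the sandwich press for the night

### The job

The sandwich press is cold and has to be locked up for the night, but its lock has been left part way out, where its bolt would catch the lid. Slide the lock back toward the front to its end stop, set the clean drip tray nose first in the slot under the press and push it fully home, lower the lid until it is shut, then slide the lock to its rear end stop so that its bolt covers the lug on the lid. Leave the loose tub, tin and jar beside the press where they stand.

Things in the scene. Friction and masses are not known exactly. Their poses are not given: they have to be found in the camera images.
- grill: sandwich press, fixed to the worktop: silver body 204 mm deep (x), 222 mm wide (y), with a black control box on its right (y -0.111 to -0.215, deck at z 0.088). Origin on the worktop under the middle of the silver body; x from its front to its back, y to its left, z up. Front face at x -0.102, back at +0.102; top of the shut lid z 0.143
- slot_mouth (a point): middle of the mouth of the drip tray's lane, at worktop height in the front face of the press (axes as the press). The lane runs 164 mm along +x on the bare worktop to a back stop; 66 mm wide, 36 mm high, its mouth flared to about 96 mm wide. The tray is home when its origin is 84 mm inside this point: nose on the back stop, front wall flush with the front face
- drip_tray: loose steel tray, body 160 mm long (x), 58 wide (y), 28 high, 0.15-0.31 kg, left or right of the press. Origin: middle of its underside. +x end: nose, corners cut at 45 deg. -x end: wall at x -0.080; from it a flat handle, 44 mm wide, 5 thick, slopes up from z 0.026 to its end at x -0.125, z 0.045. Carry it by its 58 mm width; it must be let go and taken by the handle to go fully home
- lid (a joint): angle of the lid (rad): 0 shut, 0.98 to 1.14 at the start, 1.2 fully open. A friction hinge holds it where it is left; 1 to 5 N at the handle moves it. While the lock's bolt is out, a lug on the lid's right side lands on it at about 0.35 rad and the lid cannot shut
- lid_hinge (a point): middle of the lid's hinge line, which runs along y of the press at x +0.094, z 0.116 in the frame of grill
- lid_handle (a point): middle of the lid's round black handle bar (18 mm diameter, 112 mm long along y), 0.246 m from the hinge line, 41 mm clear of the lid's edge. Lid shut: at x -0.152, z 0.121 in the frame of grill, above the end of the tray lane, where it bars a gripper from the tray. Its axes turn with the lid
- lock (a joint): travel of the lock (m): 0 = front end stop (open, toward the front of the press), 0.050 = rear end stop (locked). Starts between 0.022 and 0.038. It stays where it is left; about 3 N moves it. Its bolt is clear of the lid's lug below 0.012
- lock_grip (a point): point in the lock's upright black grip rib, 14 mm below its top. The rib is 60 mm long (x), 16 thick (y), 42 high, on the deck of the control box; point at x -0.060 + lock travel, y -0.175, z 0.123 in the frame of grill (axes as the press). A steel arm leaves the rib's rear end toward the lid, so pinch the rib at its middle or front, across y
- yogurt_tub: loose white pot with a foil lid, 72 mm wide, 71 mm high, origin under its middle; on the other side of the press from the drip tray; leave it alone
- tin: loose food tin, 57 mm diameter, 72 mm high, left of the press, origin under its middle; leave it alone
- spread_jar: loose jar with a dark lid, 61 mm diameter, 85 mm high, right of the press, origin under its middle; leave it alone

How it is judged:
By the outcome, as a careful person would: the job done as asked, in the order asked, and still so for the second after the job is handed in, with the robot touching nothing.
It also fails if it takes over 72 s, if anything falls off the work surface, if the arm or the gripper's body presses on something with over 40 N, if the wrist force passes 120 N, or if a joint passes its speed limit or range.

### The arm

A 7-joint arm with a two-finger parallel gripper is mounted at the origin on a cart in front of the work surface, level with it; the furniture and walls round the work are solid. World frame = base frame: x ahead of the robot, y to its left, z up, the work surface at z = 0. Lengths are in m, angles in rad, forces in N, time in s.
With the tool pointing down it reaches from about 0.425 to 0.975 m from the base axis. Payload 16.7 kg.
Tool frame: the origin (TCP) lies between the finger pads; the fingertips stand 8 mm ahead of it and the grasp point (between the pads) lies 11 mm behind it; z points along the fingers, y is the line along which they close (so a half turn about z gives the same grasp; the last joint's range is limited). The gripper opens to 85 mm and grips with 20 to 120 N. Pads are 22 mm wide; open, the fingers measure 114 mm over their backs; the gripper's body (76 mm by 85 mm) begins 54 mm behind the grasp point. The pads swing forward as they close: fully open they stand 13 mm farther back than shut.
Start: joints at [1.034, 0.426, 0.074, 1.606, -0.034, 1.111, -0.067], TCP at [0.255, -0.625, 0.239] pointing down, gripper open.
Joint ranges: [-2.85, 2.85], [-0.5, 2.14], [-1.23, 1.37], [0.21, 2.46], [-1.02, 4.16], [0.16, 2.05], [-2.73, 2.73]. Speed limits (rad/s): [1.89, 1.89, 2.39, 2.39, 3.01, 3.01, 3.01].

### API

Orientations are given as a unit quaternion [x, y, z, w].
In Python, from rig import observe, snapshot, get_calibration, sign_off gives the robot as it stands.
- The arm moves only by the shell command python3 -m pendant 'ROWS' [FORCE]. ROWS is JSON, a list that holds one entry, the list of rows, each a list of 5 numbers: the shift along the world's x, y, z in m, then the turn about the world's z in degrees, then the opening, from 0 (shut) to 1 (fully open). A call has 1 to 12 rows; each row is the pose to reach, as a shift and turn from the pose commanded when the call began; what a row does not reach only later rows make up. A row lasts 1/10 s, in which the tool goes at most 50 mm and 8.59 degrees, less where a joint would pass 70% of its speed; a pose out of reach is approached as far as the arm can. A call with a gripper value outside its range is refused whole. The fingers move at their own pace and stop on an object; FORCE is the grip in N (left out, the last holds). Time passes only in rows, so rows that repeat a pose let the fingers close. It gives the time, the measured TCP pose, the force, the opening and the grip force at its end, in the units of the state.
- observe(): the state, without advancing time (a new reading comes with each control period).
- snapshot(name): name is "side" or "top"; returns (picture, depth): 420x560x3 uint8, red, green, blue; 420x560 float32, m along the optical axis (not along the pixel's ray), 0 where there is no reading.
- get_calibration(name): a dict with "fx", "fy", "cx", "cy" (pixels), "xyz" and "attitude" of the camera in the world. Camera axes: x right, y down, z forward; pixel columns grow to the right and rows downward; lengths in m; the calibration is good to about 2 mm. A picture is of the moment at which its call begins. get_calibration takes no time and is no camera call.
- sign_off(): hands the job in; it is judged then, once.
The state is a dict: "time_s": time; "joint_positions": joint angles; "qvel": joint speeds; "joint_efforts": joint torques, N m; "eef_pos": TCP position; "orientation": TCP orientation; "contact_force": force on the tool from outside, world axes, zero at the start; "ft_torque": the same for the moment, N m; "grip_width": finger opening in m; "gripper_force": force on a finger pad.
Only numpy, scipy, OpenCV 4.12 (cv2) and the standard library are available. Lean on these libraries where they do the work, as an engineer would, in place of code of your own. Each camera call takes 0.05 s, during which the arm holds its last target. There are 200 camera calls.

## Working session

There is one attempt and no reset: what is moved stays moved. The work goes in short steps, Python scripts to look and compute and a shell command to move; the robot and the scene stay as the last step left them, time stands still between calls to the robot, and variables do not carry over. Pictures are saved under pics/ and viewed, at most 10 in all, crops included, and the job is handed in when it is done.

```bash
mkdir -p pics; ls
cat > h.py <<'E'
import numpy as np,cv2
from rig import observe,snapshot,get_calibration
from scipy.spatial.transform import Rotation as R
def cam(n):
    c=get_calibration(n); a=np.array(c["attitude"],float)
    M=R.from_quat(a).as_matrix() if a.size==4 else (a.reshape(3,3) if a.size==9 else R.from_euler('xyz',a).as_matrix())
    return c,M,np.array(c["xyz"])
def cloud(n,d):
    c,M,t=cam(n); v,u=np.mgrid[:d.shape[0],:d.shape[1]]
    P=np.stack([(u-c["cx"])/c["fx"]*d,(v-c["cy"])/c["fy"]*d,d],-1)
    W=P@M.T+t; W[d==0]=np.nan; return W
def shot(n,name):
    p,d=snapshot(n); cv2.imwrite(f"pics/{name}.png",p[:,:,::-1]); np.savez(f"{name}.npz",W=cloud(n,d),p=p); return p,cloud(n,d)
E
python3 - <<'E'
from h import *
for n in("side","top"):
    print(get_calibration(n)); p,W=shot(n,n+"0")
print(observe())
E
```

```text
pics
{'fx': 544.6493496557127, 'fy': 544.6493496557127, 'cx': 288.85009257796133, 'cy': 206.76049341371936, 'xyz': array([0.38120251, 1.04658398, 1.11434421]), 'attitude': array([-0.08687511,  0.91089973, -0.40150204,  0.03886517])}
{'fx': 390.84324817385783, 'fy': 390.84324817385783, 'cx': 278.44386945979403, 'cy': 211.8960613532474, 'xyz': array([ 0.4902948 , -0.04969597,  1.00749893]), 'attitude': array([-0.70359207,  0.70824251, -0.03725207,  0.04430596])}
{'time_s': 0.1, 'joint_positions': array([ 1.03352784,  0.42664077,  0.07384071,  1.60658442, -0.03412036,
        1.11080678, -0.06709077]), 'qvel': array([ 0.0005776 , -0.00128504, -0.00076693, -0.00180359, -0.00048385,
       -0.0001769 , -0.00045008]), 'joint_efforts': array([ 7.18653726e-03, -9.51535034e+01,  3.77062798e+00, -4.64396882e+01,
        1.95698073e-02,  6.58933757e-03, -1.84545661e-05]), 'eef_pos': array([ 0.25507508, -0.62453446,  0.23868111]), 'orientation': array([ 9.81265157e-01,  1.92661215e-01, -1.41991120e-04, -5.73040541e-04]), 'contact_force': array([ 1.1134849 , -0.01197499, -0.24655429]), 'ft_torque': array([-0.00524874,  0.01818195,  0.05087068]), 'gripper_force': 0.0, 'grip_width': 0.08550436475487218}
```

View pics/top0.png

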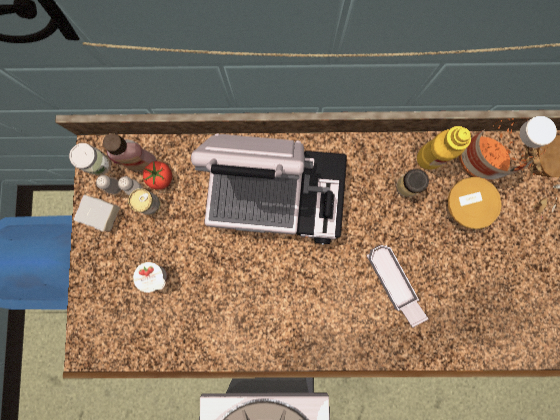

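View pics/side0.png

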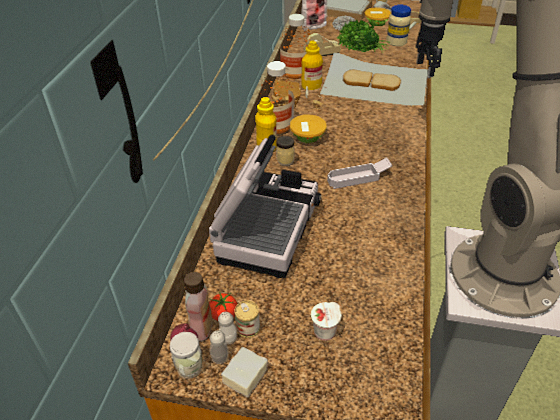

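The top view shows the press at about (255,190), nearly square to the world. The lock rib is at (326,205), the lid bar at (247,171), the tray at (395,285) with its nose up-left, the jar at (413,183) and the tub at (149,277). The side view agrees.

Run:
```python
from h import *
z=np.load("top0.npz");W=z["W"];p=z["p"].astype(int)
def prt(n,u,v): print(n,(u,v),W[v,u].round(3),p[v,u])
for n,u,v in [("rib",326,205),("rib",326,197),("rib",326,214),("bar",230,169),("bar",247,171),("bar",268,173),("front",215,226),("front",250,230),("front",295,233),("deck",310,215),("deck",340,170),("table",300,300),("tub",149,272),("tin",143,201),("jar",413,183),("trayfloor",395,285),("handle",415,315),("lidtop",250,150)]: prt(n,u,v)
# tray
m=np.zeros(W.shape[:2],bool);m[240:330,360:435]=1
sel=m&(W[...,2]>0.012)&(W[...,2]<.06)
t=W[sel];print("tray",len(t),t.min(0),t.max(0))
r=cv2.minAreaRect(t[:,:2].astype(np.float32));print(r);print(cv2.boxPoints(r))
body=t[t[:,2]<.031]; print(cv2.minAreaRect(body[:,:2].astype(np.float32)))
# rib
m[:]=0;m[180:235,312:338]=1
s=W[m&(W[...,2]>.128)&(W[...,2]<.145)];print("rib",len(s),s.min(0),s.max(0),cv2.minAreaRect(s[:,:2].astype(np.float32)))
# front edge: first row from below with z>0.05
pts=[]
for u in range(212,298,6):
    c=W[:,u]; vs=[v for v in range(260,180,-1) if c[v,2]>0.06]; pts.append(c[vs[0]])
pts=np.array(pts);print(pts[::3].round(4));print("slope",np.polyfit(pts[:,1],pts[:,0],1))
# right box edge
pts=[]
for v in range(160,235,5):
    us=[u for u in range(365,320,-1) if W[v,u,2]>.07]; pts.append(W[v,us[0]])
pts=np.array(pts);print(pts[::3].round(4));print("slope",np.polyfit(pts[:,0],pts[:,1],1))
# bar dark
m[:]=0;m[160:182,205:290]=1
s=W[m&(p.sum(-1)<150)&(W[...,2]>.2)]; print("bar",len(s),s.min(0),s.max(0),np.median(s,0)); 
if len(s): print(np.polyfit(s[:,1],s[:,0],1))
im=cv2.resize(p[120:340,190:450].astype(np.uint8)[:,:,::-1],None,fx=3,fy=2.7,interpolation=2); cv2.imwrite("pics/c0.png",im)
```

```text
rib (326, 205) [ 0.606 -0.148  0.137] [40 39 39]
rib (326, 197) [ 0.625 -0.149  0.134] [26 26 27]
rib (326, 214) [ 0.586 -0.148  0.135] [46 47 46]
bar (230, 169) [0.643 0.04  0.345] [51 47 49]
bar (247, 171) [0.639 0.011 0.346] [44 40 43]
bar (268, 173) [ 0.635 -0.026  0.345] [38 37 40]
front (215, 226) [0.566 0.112 0.07 ] [129 116 116]
front (250, 230) [0.555 0.027 0.085] [108 104 105]
front (295, 233) [ 0.549 -0.081  0.051] [119 105  98]
deck (310, 215) [ 0.589 -0.115  0.09 ] [38 39 38]
deck (340, 170) [ 0.696 -0.189  0.09 ] [42 44 42]
table (300, 300) [ 0.382 -0.093 -0.001] [212 171 135]
tub (149, 272) [0.457 0.267 0.073] [181  78  72]
tin (143, 201) [0.628 0.288 0.07 ] [239 228 188]
jar (413, 183) [ 0.664 -0.363  0.085] [76 69 63]
trayfloor (395, 285) [ 0.419 -0.334  0.002] [240 233 230]
handle (415, 315) [ 0.35  -0.367  0.042] [233 219 217]
lidtop (250, 150) [0.693 0.011 0.282] [192 173 169]
tray 803 [ 0.32505432 -0.39635189  0.01202844] [ 0.51926822 -0.26686711  0.05161531]
((0.4244575500488281, -0.33098727464675903), (0.2043212354183197, 0.05891115218400955), 26.79188346862793
[... 180 characters left out ...]
891115218400955), 26.79188346862793)
rib 195 [ 0.58183756 -0.16248234  0.12933006] [ 0.64072204 -0.14372188  0.14109031] ((0.6114590167999268, -0.1535656452178955), (0.01746855489909649, 0.05968154966831207), 83.8600845336914)
[[ 0.5672  0.1171  0.0839]
 [ 0.5623  0.0745  0.0825]
 [ 0.5549  0.0317  0.0823]
 [ 0.5543 -0.0112  0.0862]
 [ 0.5495 -0.0536  0.0824]]
slope [0.08697092 0.55447542]
[[ 0.7225 -0.2047  0.0828]
 [ 0.6858 -0.2015  0.082 ]
 [ 0.6486 -0.1951  0.0862]
 [ 0.6127 -0.192   0.0846]
 [ 0.5768 -0.1886  0.0856]]
slope [-0.10253679 -0.12977549]
bar 558 [ 0.6271163  -0.0360514   0.33269965] [0.65272377 0.07387528 0.34777737] [0.63863714 0.01933253 0.34339628]
[0.09833103 0.63684905]
```

View pics/c0.png

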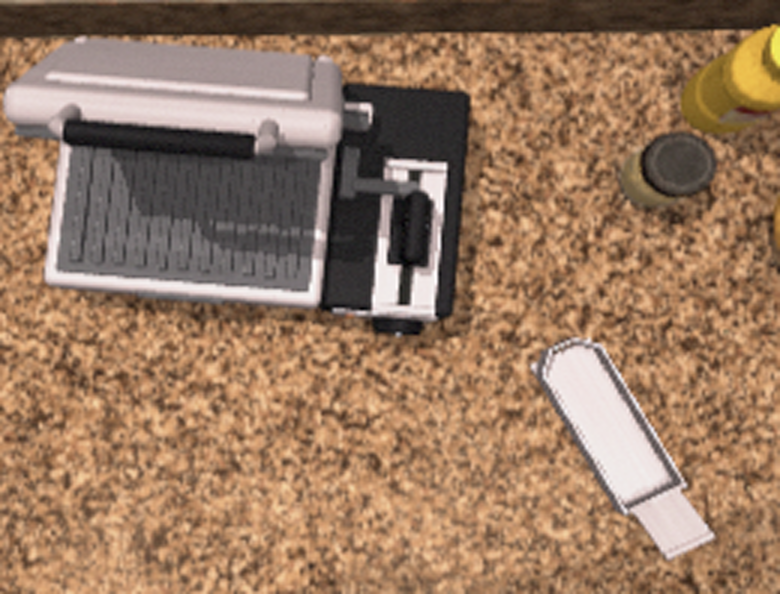

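```bash
python3 - <<'E'
from h import *
z=np.load("side0.npz");p=z["p"];W=z["W"]
cv2.imwrite("pics/c1.png",cv2.resize(p[160:285,200:345,::-1],None,fx=4.8,fy=4.8,interpolation=2))
ex=np.array([.9951,-.0988]);ey=np.array([.0988,.9951]);O=np.array([.658,.0179])
G=np.dstack([(W[...,:2]-O)@ex,(W[...,:2]-O)@ey,W[...,2]])
# front face points in side view: histogram x
s=G[(G[...,2]>.04)&(G[...,2]<.075)&(abs(G[...,0]+.102)<.03)&(abs(G[...,1])<.1)];print(len(s),np.percentile(s[:,0],[10,25,50,75,90]))
l=G[(G[...,2]>.03)&(G[...,2]<.07)&(abs(G[...,0])<.08)&(abs(G[...,1]-.111)<.02)];print("left",len(l),np.percentile(l[:,1],[10,50,90]))
E
python3 -m pendant '[[[0.05,0.05,0,-8,1],[0.1,0.1,0,-16,1],[0.15,0.15,0,-24,0.6],[0.19,0.19,0,-28,0.6],[0.22,0.23,0,-28,0.6],[0.25,0.27,0,-28,0.6],[0.28,0.31,0,-28,0.6],[0.31,0.35,0,-28,0.6],[0.33,0.39,0,-28,0.6],[0.345,0.43,0,-28,0.6],[0.349,0.472,0,-28,0.6],[0.349,0.472,0,-28,0.6]]]' 40
```

```text
137 [-0.10393079 -0.10346995 -0.10314532 -0.1027554  -0.10242321]
left 474 [0.1070987  0.11030813 0.11286025]
time_s: 1.3
eef_pos: [0.6046, -0.1504, 0.2389]
orientation: [0.999, -0.05, -0.0, -0.0]
contact_force: [1.4, -1.0, 0.1]
grip_width: 0.0511
gripper_force: 0.0
```

View pics/c1.png

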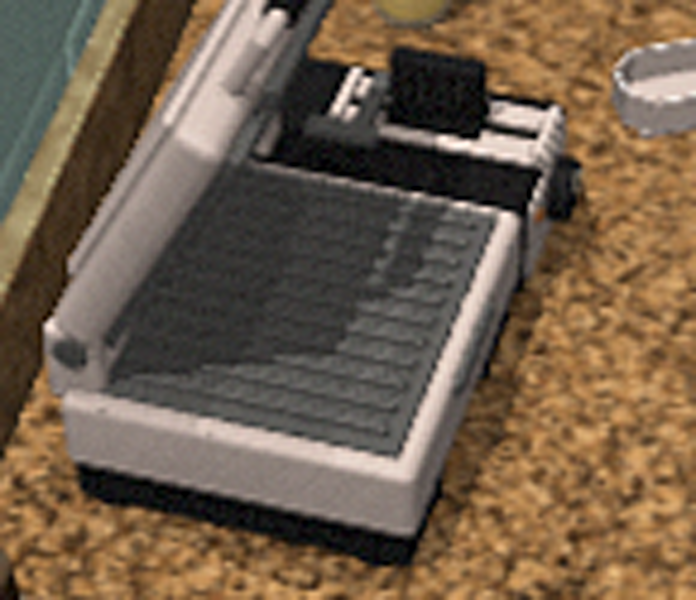

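The side crop confirms the press pose to about 1 mm, with the left silver corner near (415,540). The lane mouth shows as a dark stretch near (480,350), so I'll find its y from depth while I grip the lock.

```bash
python3 - <<'E'
from h import *
z=np.load("side0.npz");p=z["p"];W=z["W"]
ex=np.array([.9951,-.0988]);ey=np.array([.0988,.9951]);O=np.array([.658,.0179])
G=np.dstack([(W[...,:2]-O)@ex,(W[...,:2]-O)@ey,W[...,2]])
m=(G[...,2]>.004)&(G[...,2]<.045)&(G[...,0]>-.13)&(G[...,0]<.08)&(abs(G[...,1])<.12)
m[:,:284]=0
for v,u in sorted(zip(*np.where(m)),key=lambda q:-G[q][1]): print((u,v),G[v,u].round(3),p[v,u].sum()//3,end=' | ')
E
python3 -m pendant '[[[0,-0.0015,-0.04,0,0.6],[0,-0.0015,-0.08,0,0.6],[0,-0.0015,-0.11,0,0.6],[0,-0.0015,-0.127,0,0.6],[0,-0.0015,-0.127,0,0],[0,-0.0015,-0.127,0,0],[0,-0.0015,-0.127,0,0],[0,-0.0015,-0.127,0,0],[0,-0.0015,-0.127,0,0]]]' 40
```

```text
(np.int64(287), np.int64(282)) [-0.108  0.115  0.005] 128 | (np.int64(284), np.int64(270)) [-0.098  0.109  0.043] 138 | (np.int64(285), np.int64(270)) [-0.101  0.109  0.044] 132 | (np.int64(286), np.int64(280)) [-0.104  0.109  0.004] 88 | (np.int64(289), np.int64(280)) [-0.111  0.107  0.004] 117 | (np.int64(284), np.int64(271)) [-0.097  0.106  0.036] 81 | (np.int64(284), np.int64(274)) [-0.097  0.106  0.023] 22 | (np.int64(284), np.int64(277)) [-0.097  0.105  0.01 ] 17 | (np.int64(284), np.int64(275)) [-0.097  0.105  0.018] 16 | (np.int64(284), np.int64(272)) [-0.097  0.105  0.03 ] 23 | (np.int64(286), np.int64(278)) [-0.102  0.104  0.006] 87 | (np.int64(289), np.int64(279)) [-0.11   0.103  0.005] 106 | (np.int64(284), np.int64(276)) [-0.096  0.103  0.012] 11 | (np.int64(285), np.int64(272)) [-0.099  0.103  0.029] 16 | (np.int64(284), np.int64(273)) [-0.096  0.103  0.023] 8 | (np.int64(285), np.int64(271)) [-0.099  0.102  0.031] 73 | (np.int64(285), np.int64(273)) [-0.099  0.102  0.023] 3 | (np.int64(285), np.int64(275)) [-0.099  0.102  0.015] 1 | (np.int64(285), np.int64(274)) [-0.0
[... 6381 characters left out ...]
.023] 42 | (np.int64(306), np.int64(220)) [-0.097 -0.113  0.018] 59 | (np.int64(308), np.int64(215)) [-0.103 -0.113  0.039] 37 | (np.int64(308), np.int64(216)) [-0.103 -0.113  0.035] 29 | (np.int64(307), np.int64(217)) [-0.1   -0.114  0.03 ] 76 | (np.int64(308), np.int64(218)) [-0.103 -0.114  0.026] 8 | (np.int64(308), np.int64(217)) [-0.103 -0.115  0.029] 29 | (np.int64(308), np.int64(213)) [-0.102 -0.116  0.044] 51 | (np.int64(308), np.int64(214)) [-0.102 -0.118  0.038] 51 | (np.int64(308), np.int64(219)) [-0.102 -0.118  0.018] 4 | time_s: 2.2
eef_pos: [0.6049, -0.1526, 0.1134]
orientation: [0.999, -0.05, 0.001, -0.001]
contact_force: [1.6, 9.2, -7.6]
grip_width: 0.0155
gripper_force: 43.6
```

The mouth spans y ±0.047, so the lane is centred on the press's y = 0. The rib is gripped, so next I slide the lock to its front stop.

```bash
python3 -m pendant '[[[-0.008,0.001,0,0,0],[-0.016,0.0015,0,0,0],[-0.024,0.0025,0,0,0],[-0.03,0.003,0,0,0],[-0.035,0.0035,0,0,0],[-0.038,0.004,0,0,0],[-0.038,0.004,0,0,0],[-0.038,0.004,0,0,0]]]'
```

```text
time_s: 3.0
eef_pos: [0.5722, -0.1493, 0.1146]
orientation: [0.999, -0.05, 0.006, -0.0]
contact_force: [34.2, 3.0, -25.1]
grip_width: 0.0156
gripper_force: 40.3
```

```bash
python3 -m pendant '[[[0.005,0,0,0,0],[0.005,0,0,0,0.6],[0.005,0,0,0,0.6],[0.005,0,0,0,0.6],[0,0,0.04,0,0.6],[-0.01,-0.01,0.085,0,0.6],[-0.05,-0.04,0.085,8,1],[-0.08,-0.08,0.085,16,1],[-0.11,-0.12,0.08,24,1],[-0.14,-0.16,0.06,32.5,1],[-0.175,-0.198,0.04,32.5,1],[-0.175,-0.198,0.03,32.5,1]]]' 60
python3 - <<'E'
from h import *
shot("top","top1"); p,W=shot("side","side1")
z=np.load("top1.npz");W=z["W"]
m=np.zeros(W.shape[:2],bool);m[180:250,300:338]=1
s=W[m&(W[...,2]>.128)&(W[...,2]<.145)];print("rib",len(s),s.min(0),s.max(0),cv2.minAreaRect(s[:,:2].astype(np.float32)) if len(s) else '')
cv2.imwrite("pics/c2.png",np.hstack([cv2.resize(z["p"][160:340,300:460,::-1],(480,540)),cv2.resize(p[130:230,240:420:,::-1],(320,540))]))
E
```

```text
time_s: 4.2
eef_pos: [0.388, -0.3515, 0.1423]
orientation: [0.973, 0.23, -0.0, 0.001]
contact_force: [0.4, -0.2, -0.4]
grip_width: 0.0854
gripper_force: 0.0
rib 191 [ 0.55432408 -0.15973761  0.13017927] [ 0.61333616 -0.14083744  0.14069253] ((0.5835577249526978, -0.15097057819366455), (0.017459707334637642, 0.059169791638851166), 83.57445526123047)
```

View pics/c2.png

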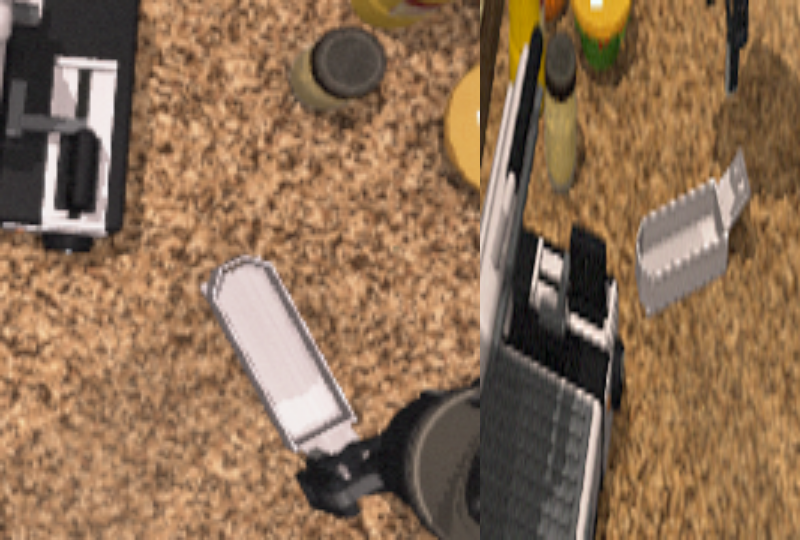

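The rib is now at the front of its rail, near (78,175), and the tray is undisturbed. The open fingers are over its handle, at about (345,470). I'll cross-check the lock travel with the side camera before grasping.

Run:
```python
from h import *
ex=np.array([.9951,-.0988]);ey=np.array([.0988,.9951]);O=np.array([.658,.0179])
for n in("side0","side1","top0","top1"):
    z=np.load(n+".npz");W=z["W"];p=z["p"].astype(int).sum(-1)
    G=np.dstack([(W[...,:2]-O)@ex,(W[...,:2]-O)@ey,W[...,2]])
    s=G[(abs(G[...,1]+.175)<.02)&(abs(G[...,2]-.122)<.018)&(abs(G[...,0]+.045)<.06)&(p<220)]
    print(n,len(s),np.percentile(s[:,0],[1,3,50,97,99]).round(4))
    b=G[(abs(G[...,1]+.16)<.05)&(abs(G[...,2]-.07)<.02)&(abs(G[...,0]+.1)<.015)]
    print(" boxfront",np.percentile(b[:,0],[5,50,95]).round(4))
```

```text
side0 225 [-0.0615 -0.0607 -0.0329 -0.0041  0.0015]
 boxfront [-0.1123 -0.1031 -0.0869]
side1 233 [-0.0906 -0.0901 -0.0622 -0.034  -0.0314]
 boxfront [-0.1125 -0.1031 -0.0867]
top0 208 [-0.0589 -0.0588 -0.0321 -0.0036 -0.0011]
 boxfront [-0.1128 -0.0997 -0.0864]
top1 210 [-0.0876 -0.0866 -0.0599 -0.0328 -0.0304]
 boxfront [-0.1129 -0.0998 -0.0866]
```

Lock travel reads about 0. Next I grasp the tray.

```bash
python3 -m pendant '[[[0,0,-0.03,0,1],[0,0,-0.07,0,1],[0,0,-0.1,0,1],[0,0,-0.12,0,1],[0,0,-0.127,0,1],[0,0,-0.127,0,0],[0,0,-0.127,0,0],[0,0,-0.127,0,0],[0,0,-0.127,0,0],[0,0,-0.127,0,0]]]' 60
```

```text
time_s: 5.3
eef_pos: [0.392, -0.3488, 0.0168]
orientation: [0.973, 0.231, 0.001, 0.001]
contact_force: [-0.9, 2.0, 10.4]
grip_width: 0.0565
gripper_force: 64.8
```

At this grip the staging point before the slot would be inside the arm's minimum reach. I'll regrip 30 mm nearer the middle, then lift and carry.

```bash
python3 -m pendant '[[[0,0,0,0,1],[0,0,0,0,1],[0.013,0.0065,0,0,1],[0.027,0.0135,0,0,1],[0.027,0.0135,0,0,1],[0.027,0.0135,0,0,0],[0.027,0.0135,0,0,0],[0.027,0.0135,0,0,0],[0.027,0.0135,0,0,0],[0.027,0.0135,0,0,0],[0.027,0.0135,0.01,0,0],[0.027,0.0135,0.025,0,0]]]' 60
python3 - <<'E'
from h import *
import numpy as np
z=shot("top","top2")
W=z[1]
m=np.zeros(W.shape[:2],bool);m[235:340,350:440]=1
sel=m&(W[...,2]>0.01)&(W[...,2]<.08)
t=W[sel];r=cv2.minAreaRect(t[:,:2].astype(np.float32));print(r)
cv2.imwrite("pics/c3.png",cv2.resize(z[0][220:350,340:460,::-1],(480,520)))
E
```

```text
time_s: 6.5
eef_pos: [0.4173, -0.3346, 0.0403]
orientation: [0.973, 0.231, -0.001, -0.001]
contact_force: [-0.3, 0.7, -1.9]
grip_width: 0.0567
gripper_force: 64.2
((0.4254555404186249, -0.32457420229911804), (0.19886304438114166, 0.06666021049022675), 19.910266876220703)
```

View pics/c3.png

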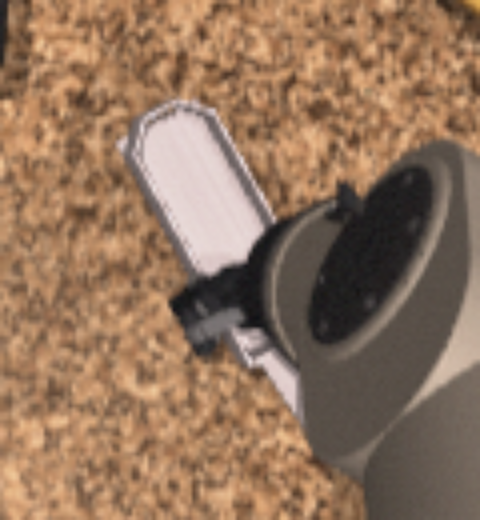

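The tray is held level and straight, with its nose at about (175,105). I'll carry it high past the control box knob to the staging point.

```bash
python3 -m pendant '[[[0,0,0.045,0,0],[0,0.02,0.09,0,0],[0,0.06,0.11,0,0],[0,0.1,0.11,0,0],[0,0.14,0.11,-6,0],[0,0.18,0.11,-12,0],[0.005,0.22,0.11,-18,0],[0.01,0.26,0.11,-24,0],[0.015,0.3,0.11,-30,0],[0.02,0.34,0.11,-32.5,0],[0.0226,0.374,0.11,-32.5,0],[0.0226,0.374,0.11,-32.5,0]]]'
python3 -m pendant '[[[0,0,-0.03,0,0],[0,0,-0.06,0,0],[0,0,-0.09,0,0],[0,0,-0.11,0,0],[0,0,-0.125,0,0],[0,0,-0.13,0,0],[0,0,-0.13,0,0]]]'
python3 - <<'E'
from h import *
p,W=shot("top","top3"); s,_=shot("side","side3")
cv2.imwrite("pics/c4.png",np.hstack([cv2.resize(p[180:300,190:310,::-1],(400,400)),cv2.resize(s[180:300,260:380,::-1],(400,400))]))
E
```

```text
time_s: 7.75
eef_pos: [0.4411, 0.0433, 0.1506]
orientation: [0.999, -0.048, 0.0, -0.001]
contact_force: [0.3, -0.7, -1.4]
grip_width: 0.0565
gripper_force: 65.7
time_s: 8.45
eef_pos: [0.4405, 0.0387, 0.0201]
orientation: [0.999, -0.051, -0.0, 0.0]
contact_force: [0.2, -0.5, -1.5]
grip_width: 0.0565
gripper_force: 65.7
```

View pics/c4.png

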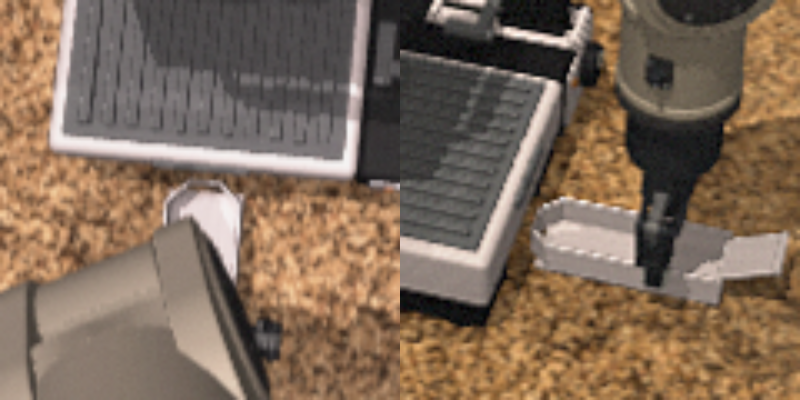

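The tray is level and square to the press, with its nose at (205,185) centred just before the mouth. I'll push it in 66 mm.

```bash
python3 -m pendant '[[[0.01,-0.001,0,0,0],[0.02,-0.002,0,0,0],[0.03,-0.003,0,0,0],[0.04,-0.004,0,0,0],[0.05,-0.005,0,0,0],[0.06,-0.006,0,0,0],[0.0655,-0.0065,0,0,0],[0.0655,-0.0065,0,0,0]]]'
```

```text
time_s: 9.35
eef_pos: [0.507, 0.0326, 0.0202]
orientation: [0.999, -0.051, 0.0, -0.0]
contact_force: [0.5, 0.6, -1.0]
grip_width: 0.0568
gripper_force: 65.7
```

```bash
python3 -m pendant '[[[0,0,-0.002,0,0],[0,0,-0.002,0,1],[0,0,-0.002,0,1],[-0.015,0.0015,-0.002,0,1],[-0.034,0.0034,-0.002,0,1],[-0.034,0.0034,-0.002,0,1],[-0.034,0.0034,-0.002,0,0],[-0.034,0.0034,-0.002,0,0],[-0.034,0.0034,-0.002,0,0],[-0.034,0.0034,-0.002,0,0],[-0.034,0.0034,-0.002,0,0]]]' 40
python3 -m pendant '[[[0.01,-0.001,0.001,0,0],[0.02,-0.002,0.001,0,0],[0.03,-0.003,0.001,0,0],[0.039,-0.004,0.001,0,0],[0.039,-0.004,0.001,0,0]]]'
```

```text
time_s: 10.45
eef_pos: [0.4732, 0.0361, 0.0186]
orientation: [0.999, -0.05, 0.0, -0.0]
contact_force: [-2.5, -0.0, 9.6]
grip_width: 0.0571
gripper_force: 41.0
time_s: 10.95
eef_pos: [0.5128, 0.0319, 0.0192]
orientation: [0.999, -0.051, 0.0, -0.0]
contact_force: [0.0, 0.7, -1.6]
grip_width: 0.0568
gripper_force: 42.8
```

```bash
python3 -m pendant '[[[0,0,0,0,1],[0,0,0,0,1],[-0.015,0.0015,0,0,1],[-0.034,0.0034,0.008,0,1],[-0.0485,0.0048,0.016,0,1],[-0.0485,0.0048,0.016,0,1],[-0.0485,0.0048,0.016,0,0],[-0.0485,0.0048,0.016,0,0],[-0.0485,0.0048,0.016,0,0],[-0.0485,0.0048,0.016,0,0],[-0.0485,0.0048,0.016,0,0],[-0.0485,0.0048,0.016,0,0]]]' 40
```

```text
time_s: 12.15
eef_pos: [0.4632, 0.0369, 0.0353]
orientation: [0.999, -0.051, 0.0, -0.0]
contact_force: [1.7, -0.2, 1.4]
grip_width: 0.0429
gripper_force: 40.3
```

```bash
python3 -m pendant '[[[0.01,-0.001,0,0,0],[0.02,-0.002,0,0,0],[0.03,-0.003,0,0,0],[0.04,-0.004,0,0,0],[0.05,-0.005,0,0,0],[0.056,-0.0056,0,0,0],[0.059,-0.0059,0,0,0],[0.062,-0.0062,0,0,0],[0.065,-0.0064,0,0,0],[0.068,-0.0067,0,0,0],[0.068,-0.0067,0,0,0]]]'
```

```text
time_s: 13.25
eef_pos: [0.5294, 0.0303, 0.0352]
orientation: [0.999, -0.05, -0.002, 0.0]
contact_force: [-10.8, 1.5, 16.5]
grip_width: 0.043
gripper_force: 41.5
```

```bash
python3 -m pendant '[[[0.002,-0.0002,0,0,0],[0.004,-0.0004,0,0,0],[0.004,-0.0004,0,0,0]]]'
python3 -m pendant '[[[-0.004,0.0004,0,0,0],[-0.004,0.0004,0,0,1],[-0.004,0.0004,0,0,1],[-0.004,0.0004,0,0,1],[-0.03,0.003,0.005,0,1],[-0.07,0.006,0.02,0,1],[-0.07,0.006,0.06,0,1],[-0.07,0.006,0.11,0,1],[-0.07,0.006,0.16,0,1],[-0.07,-0.04,0.21,0,1],[-0.07,-0.09,0.25,0,1],[-0.07,-0.14,0.25,0,1]]]'
python3 - <<'E'
from h import *
p,W=shot("top","top4"); s,Ws=shot("side","side4")
cv2.imwrite("pics/c5.png",np.hstack([cv2.resize(p[130:260,190:320,::-1],(400,400)),cv2.resize(s[130:290,220:380,::-1],(400,400))]))
ex=np.array([.9951,-.0988]);ey=np.array([.0988,.9951]);O=np.array([.658,.0179])
for W in(W,Ws):
    G=np.dstack([(W[...,:2]-O)@ex,(W[...,:2]-O)@ey,W[...,2]])
    t=G[(G[...,2]>.02)&(G[...,2]<.06)&(abs(G[...,1])<.03)&(G[...,0]<-.11)&(G[...,0]>-.25)];print(len(t),t.min(0).round(4),t.max(0).round(4), t[t[:,2]>.035].min(0))
E
```

```text
time_s: 13.55
eef_pos: [0.5301, 0.0301, 0.0348]
orientation: [0.999, -0.05, -0.005, 0.001]
contact_force: [-30.2, 5.3, 32.9]
grip_width: 0.0427
gripper_force: 43.0
time_s: 14.75
eef_pos: [0.4659, -0.0848, 0.2816]
orientation: [0.999, -0.049, 0.002, -0.0]
contact_force: [1.3, 0.4, -0.8]
grip_width: 0.0851
gripper_force: 0.0
232 [-0.1424 -0.0233  0.0312] [-0.1101  0.0207  0.0513] [-0.14241696 -0.02331434  0.03501451]
147 [-0.1453 -0.0254  0.0281] [-0.1102  0.0236  0.0522] [-0.14531885 -0.02242421  0.0350005 ]
```

View pics/c5.png

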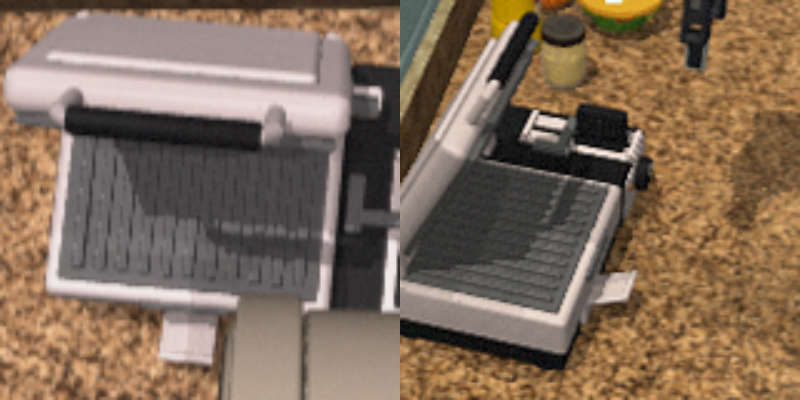

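The tray handle now ends at grill x -0.143, at about (187,355) in the left panel, so the tray is home and the lock arm is clear. Next is the lid: I'll pinch the bar fore-aft and follow its arc.

```bash
python3 -m pendant '[[[0,0,0.03,8,0.6],[0,0.02,0.06,16,0.6],[0,0.05,0.09,24,0.6],[0,0.08,0.12,32,0.6],[0,0.1,0.14,40,0.6],[0.02,0.12,0.14,48,0.6],[0.05,0.129,0.14,56,0.6],[0.08,0.129,0.14,64,0.6],[0.11,0.129,0.14,72,0.6],[0.14,0.129,0.14,80,0.6],[0.16,0.129,0.14,88,0.6],[0.176,0.129,0.14,90,0.6]]]' 20
python3 - <<'E'
from h import *
s=observe();print(s["joint_positions"].round(2));print(s["eef_pos"],R.from_quat(s["orientation"]).as_matrix().round(3))
b=np.load("top4.npz");W=b["W"];p=b["p"].astype(int);m=np.zeros(W.shape[:2],bool);m[158:184,205:290]=1
s=W[m&(p.sum(-1)<150)&(W[...,2]>.2)];print(np.median(s,0),s.max(0))
E
```

```text
time_s: 16.05
eef_pos: [0.6421, 0.0446, 0.4171]
orientation: [0.74, 0.672, -0.0, -0.0]
contact_force: [-0.3, 0.3, 0.4]
grip_width: 0.0511
gripper_force: 0.0
[ 0.03  0.29 -0.26  1.42  0.07  1.44 -0.33]
[0.64211311 0.04455587 0.41712539] [[ 0.096  0.995 -0.001]
 [ 0.995 -0.096  0.   ]
 [ 0.    -0.001 -1.   ]]
[0.6386029  0.01921166 0.34334531] [0.6524501  0.07418022 0.34775391]
```

```bash
python3 -m pendant '[[[-0.001,-0.025,0,0,0.6],[-0.001,-0.025,-0.03,0,0.6],[-0.001,-0.025,-0.06,0,0.6],[-0.001,-0.025,-0.085,0,0.6],[-0.001,-0.025,-0.092,0,0.6],[-0.001,-0.025,-0.092,0,0],[-0.001,-0.025,-0.092,0,0],[-0.001,-0.025,-0.092,0,0],[-0.001,-0.025,-0.092,0,0]]]' 20
python3 - <<'E'
import numpy as np
ex=np.array([.9951,-.0988]);a0=1.1036
for a in np.r_[np.arange(1.05,0,-.05),.02,0]:
    d=-.246*(np.cos(a)-np.cos(a0)); z=.246*(np.sin(a)-np.sin(a0)); print(round(a,2),(d*ex).round(3),z.round(3))
E
```

```text
time_s: 16.95
eef_pos: [0.6403, 0.0199, 0.3276]
orientation: [0.742, 0.671, 0.001, 0.001]
contact_force: [-2.0, -0.2, 6.8]
grip_width: 0.0173
gripper_force: 21.2
1.05 [-0.012  0.001] -0.006
1.0 [-0.022  0.002] -0.013
0.95 [-0.032  0.003] -0.02
0.9 [-0.042  0.004] -0.027
0.85 [-0.051  0.005] -0.035
0.8 [-0.06   0.006] -0.043
0.75 [-0.069  0.007] -0.052
0.7 [-0.077  0.008] -0.061
0.65 [-0.085  0.008] -0.071
0.6 [-0.092  0.009] -0.081
0.55 [-0.098  0.01 ] -0.091
0.5 [-0.105  0.01 ] -0.102
0.45 [-0.11   0.011] -0.113
0.4 [-0.115  0.011] -0.124
0.35 [-0.12   0.012] -0.135
0.3 [-0.124  0.012] -0.147
0.25 [-0.127  0.013] -0.159
0.2 [-0.13   0.013] -0.171
0.15 [-0.132  0.013] -0.183
0.1 [-0.133  0.013] -0.195
0.05 [-0.134  0.013] -0.207
0.02 [-0.134  0.013] -0.215
0.0 [-0.135  0.013] -0.22
```

The bar is pinched (17 mm). I'll follow the arc.

```bash
python3 -m pendant '[[[-0.012,0.001,-0.006,0,0],[-0.022,0.002,-0.013,0,0],[-0.032,0.003,-0.02,0,0],[-0.042,0.004,-0.027,0,0],[-0.051,0.005,-0.035,0,0],[-0.06,0.006,-0.043,0,0],[-0.069,0.007,-0.052,0,0],[-0.077,0.008,-0.061,0,0],[-0.085,0.008,-0.071,0,0],[-0.092,0.009,-0.081,0,0],[-0.098,0.01,-0.091,0,0],[-0.105,0.01,-0.102,0,0]]]'
```

```text
time_s: 18.15
eef_pos: [0.5347, 0.0301, 0.2233]
orientation: [0.742, 0.671, 0.0, 0.0]
contact_force: [9.7, 4.4, -3.6]
grip_width: 0.0169
gripper_force: 20.8
```

```bash
python3 -m pendant '[[[-0.005,0.001,-0.011,0,0],[-0.01,0.001,-0.022,0,0],[-0.015,0.002,-0.033,0,0],[-0.019,0.002,-0.045,0,0],[-0.022,0.003,-0.057,0,0],[-0.025,0.003,-0.069,0,0],[-0.027,0.003,-0.081,0,0],[-0.028,0.003,-0.093,0,0],[-0.029,0.003,-0.105,0,0],[-0.029,0.003,-0.113,0,0],[-0.03,0.003,-0.117,0,0],[-0.03,0.003,-0.117,0,0]]]'
```

```text
time_s: 19.35
eef_pos: [0.5061, 0.033, 0.1074]
orientation: [0.742, 0.671, 0.001, 0.001]
contact_force: [6.0, -0.2, 9.8]
grip_width: 0.0171
gripper_force: 24.4
```

```bash
python3 -m pendant '[[[0,0,-0.003,0,0],[0,0,-0.005,0,0],[0,0,-0.005,0,0],[0,0,-0.002,0,0.6],[0,0,0,0,0.6],[0,0,0,0,0.6],[0,0,0.03,0,0.6],[0,0,0.07,0,0.6],[-0.01,-0.04,0.11,-8,0.6],[-0.01,-0.08,0.11,-16,0.6],[-0.01,-0.12,0.11,-24,0.6],[-0.01,-0.16,0.11,-32,0.6]]]'
python3 - <<'E'
from h import *
ex=np.array([.9951,-.0988]);ey=np.array([.0988,.9951]);O=np.array([.6575,.0179])
p,W=shot("top","top5"); s,Ws=shot("side","side5")
for W,q in((W,p),(Ws,s)):
    G=np.dstack([(W[...,:2]-O)@ex,(W[...,:2]-O)@ey,W[...,2]])
    b=G[(q.astype(int).sum(-1)<150)&(G[...,2]>.1)&(abs(G[...,0]+.152)<.02)&(abs(G[...,1])<.05)]
    t=G[(abs(G[...,0])<.05)&(abs(G[...,1])<.06)]
    f=G[(abs(G[...,0]+.08)<.02)&(abs(G[...,1])<.06)]
    print(len(b),np.percentile(b[:,2],97) if len(b) else 0,"lid",np.nanmedian(t[:,2]),np.nanmedian(f[:,2]),np.nanpercentile(t[:,2],95))
cv2.imwrite("pics/c6.png",np.hstack([cv2.resize(p[130:260,190:350,::-1],(400,325)),cv2.resize(s[160:290,200:360,::-1],(400,325))]))
print(observe()["eef_pos"])
E
```

```text
time_s: 20.55
eef_pos: [0.4943, -0.129, 0.2172]
orientation: [0.899, 0.437, 0.0, 0.0]
contact_force: [0.3, -0.1, -0.1]
grip_width: 0.0513
gripper_force: 0.0
313 0.13288320570228443 lid 0.1435309430492186 0.13817492640605317 0.14599896416709518
179 0.131964697436429 lid 0.14235766526297866 0.1370228966096116 0.14567209117005875
[ 0.49377302 -0.13252918  0.21663094]
```

View pics/c6.png

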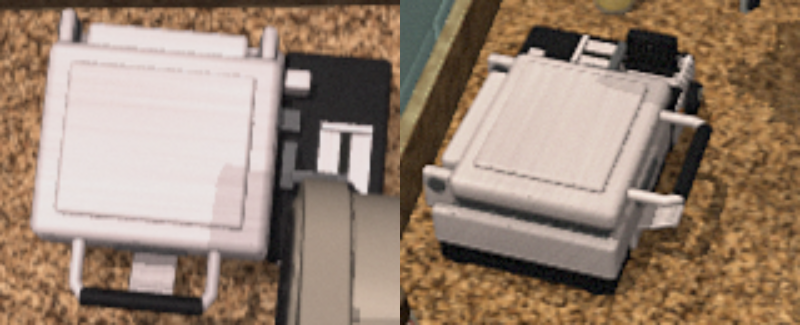

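The lid is shut: its top reads z 0.143 and the bar, near (140,300), is at its shut height. The tray handle is still in place below it at (152,272). Now the lock.

```bash
python3 -m pendant '[[[0.01,-0.01,0,-8,0.6],[0.03,-0.017,0,-16,0.6],[0.06,-0.017,0,-24,0.6],[0.082,-0.017,0,-32,0.6],[0.082,-0.017,0,-40,0.6],[0.082,-0.017,0,-48,0.6],[0.082,-0.017,0,-56,0.6],[0.082,-0.017,0,-57.7,0.6],[0.082,-0.017,0,-57.7,0.6]]]' 40
python3 - <<'E'
from rig import observe
s=observe();print(s["eef_pos"],s["orientation"])
E
```

```text
time_s: 21.55
eef_pos: [0.5766, -0.1439, 0.2166]
orientation: [0.999, -0.046, -0.0, -0.0]
contact_force: [-0.3, 0.1, -0.4]
grip_width: 0.0514
gripper_force: 0.0
[ 0.57660311 -0.14394005  0.21662651] [ 9.98923297e-01 -4.63907276e-02 -3.84333554e-04 -1.79917467e-05]
```

Correct y by -6 mm, descend and pinch.

```bash
python3 -m pendant '[[[0,-0.006,-0.03,-0.4,0.6],[0,-0.006,-0.06,-0.4,0.6],[0,-0.006,-0.09,-0.4,0.6],[0,-0.006,-0.105,-0.4,0.6],[0,-0.006,-0.105,-0.4,0],[0,-0.006,-0.105,-0.4,0],[0,-0.006,-0.105,-0.4,0],[0,-0.006,-0.105,-0.4,0]]]' 40
python3 -m pendant '[[[0.008,-0.001,0,0,0],[0.016,-0.0015,0,0,0],[0.024,-0.0025,0,0,0],[0.032,-0.003,0,0,0],[0.04,-0.004,0,0,0],[0.046,-0.0045,0,0,0],[0.05,-0.005,0,0,0],[0.053,-0.0053,0,0,0],[0.056,-0.0056,0,0,0],[0.056,-0.0056,0,0,0]]]'
```

```text
time_s: 22.35
eef_pos: [0.5777, -0.1498, 0.1134]
orientation: [0.999, -0.051, 0.001, -0.0]
contact_force: [0.2, 4.7, 3.4]
grip_width: 0.0157
gripper_force: 42.0
time_s: 23.35
eef_pos: [0.6277, -0.1548, 0.1128]
orientation: [0.999, -0.051, -0.005, -0.001]
contact_force: [-44.0, 12.2, 34.9]
grip_width: 0.0154
gripper_force: 47.6
```

```bash
python3 -m pendant '[[[-0.005,0.0005,0,0,0],[-0.005,0.0005,0,0,0.6],[-0.005,0.0005,0,0,0.6],[-0.005,0.0005,0,0,0.6],[-0.005,0.0005,0.04,0,0.6],[-0.005,0,0.08,0,0.6],[-0.03,-0.03,0.12,0,0.6],[-0.07,-0.07,0.14,0,0.6],[-0.1,-0.12,0.15,0,0.6],[-0.14,-0.16,0.15,0,0.6],[-0.16,-0.2,0.15,0,0.6],[-0.16,-0.2,0.15,0,0.6]]]'
python3 - <<'E'
from h import *
ex=np.array([.9951,-.0988]);ey=np.array([.0988,.9951]);O=np.array([.6575,.0179])
p,W=shot("top","top6"); s,Ws=shot("side","side6")
for W,q in((W,p),(Ws,s)):
    G=np.dstack([(W[...,:2]-O)@ex,(W[...,:2]-O)@ey,W[...,2]])
    r=G[(abs(G[...,1]+.175)<.02)&(abs(G[...,2]-.122)<.018)&(abs(G[...,0]+.03)<.08)&(q.astype(int).sum(-1)<220)]
    h=G[(G[...,2]>.03)&(G[...,2]<.06)&(abs(G[...,1])<.03)&(G[...,0]<-.11)&(G[...,0]>-.2)]
    print("rib",np.percentile(r[:,0],[1,50,99]).round(4),"lid",np.nanmedian(G[(abs(G[...,0])<.05)&(abs(G[...,1])<.06)][:,2]),"trayend",h[:,0].min())
cv2.imwrite("pics/c7.png",np.hstack([cv2.resize(p[100:310,60:440,::-1],(440,400)),cv2.resize(s[140:250,210:330,::-1],(360,400))]))
E
```

```text
time_s: 24.55
eef_pos: [0.4698, -0.3601, 0.2629]
orientation: [0.999, -0.054, 0.0, 0.001]
contact_force: [0.8, -0.8, 0.1]
grip_width: 0.0509
gripper_force: 0.0
rib [-0.0387 -0.0113  0.0305] lid 0.1436708890223105 trayend -0.13978969258697574
rib [-0.0416 -0.0132  0.0246] lid 0.14239532953976625 trayend -0.14438782548970946
```

View pics/c7.png

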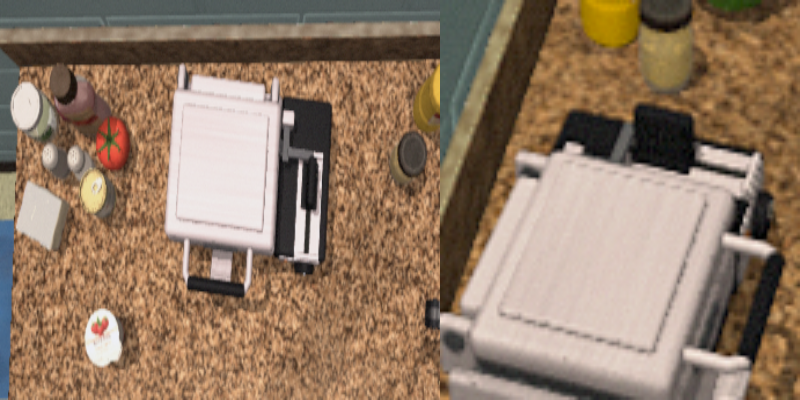

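All is in place: the lid is shut, the tray is home, and the tub (103,337), tin (96,192) and jar (408,155) are where they stood. The lock reads 48-49 mm, so I'll nudge it from the front with closed fingers, without gripping, to make sure it is on its stop.

```bash
python3 -m pendant '[[[0.02,0.04,0,0,0],[0.04,0.08,0,0,0],[0.06,0.12,0,0,0],[0.08,0.16,0,0,0],[0.095,0.19,0,0,0],[0.096,0.208,0,0,0],[0.096,0.208,0,0,0],[0.096,0.208,-0.03,0,0],[0.096,0.208,-0.05,0,0],[0.096,0.208,-0.05,0,0],[0.096,0.208,-0.05,0,0]]]'
```

```text
time_s: 25.75
eef_pos: [0.5689, -0.1483, 0.2125]
orientation: [0.999, -0.052, -0.0, 0.0]
contact_force: [0.9, -0.2, 0.8]
grip_width: -0.0
gripper_force: 0.0
```

```bash
python3 -m pendant '[[[0,0,-0.04,0,0],[0,0,-0.08,0,0],[0,0,-0.098,0,0],[0,0,-0.098,0,0],[0.008,-0.001,-0.098,0,0],[0.014,-0.0014,-0.098,0,0],[0.018,-0.0018,-0.098,0,0],[0.021,-0.002,-0.098,0,0],[0.023,-0.0023,-0.098,0,0],[0.023,-0.0023,-0.098,0,0]]]'
```

```text
time_s: 26.75
eef_pos: [0.5896, -0.1499, 0.1142]
orientation: [0.999, -0.051, -0.002, -0.0]
contact_force: [-18.5, 2.6, 11.0]
grip_width: 0.0
gripper_force: 8.9
```

18.5 N against a lock that slides at 3 N means it is on its stop. I'll retreat and hand in.

```bash
python3 -m pendant '[[[-0.01,0.001,0,0,0],[-0.023,0.002,0,0,0],[-0.023,0.002,0.04,0,0],[-0.023,0.002,0.09,0,0],[-0.04,-0.03,0.12,0,0],[-0.07,-0.07,0.14,0,0],[-0.1,-0.11,0.14,0,0],[-0.11,-0.13,0.14,0,0],[-0.11,-0.13,0.14,0,0],[-0.11,-0.13,0.14,0,0]]]'
python3 - <<'E'
from h import *
from rig import sign_off
ex=np.array([.9951,-.0988]);ey=np.array([.0988,.9951]);O=np.array([.6575,.0179])
q,W=shot("side","side7")
G=np.dstack([(W[...,:2]-O)@ex,(W[...,:2]-O)@ey,W[...,2]])
r=G[(abs(G[...,1]+.175)<.02)&(abs(G[...,2]-.122)<.018)&(abs(G[...,0]+.03)<.08)&(q.astype(int).sum(-1)<220)]
print(np.percentile(r[:,0],[1,50]),np.nanmedian(G[(abs(G[...,0])<.05)&(abs(G[...,1])<.06)][:,2]))
print(sign_off())
E
```

```text
time_s: 27.75
eef_pos: [0.4814, -0.2802, 0.2544]
orientation: [0.999, -0.052, 0.0, -0.0]
contact_force: [0.5, 1.1, -0.6]
grip_width: 0.0003
gripper_force: 0.0
[-0.04039668 -0.01244889] 0.14246733720274418
the job is handed in; nothing more can be done
None
```

The job is handed in after about 28 s of robot time: the lock was slid to its front stop, the tray pushed home, the lid shut and the lock pushed to its rear stop, and the tub, tin and jar were left untouched.

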